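# Seat the vial and flip the lens over it

### The arm

A 6-joint arm with a two-finger parallel gripper is mounted at the origin on the work surface. World frame = base frame: x ahead of the robot, y to its left, z up, the work surface at z = 0. Lengths are in m, angles in rad, forces in N, time in s.
With the tool pointing down it reaches from about 0.425 to 0.95 m from the base axis. Payload 3.5 kg.
Tool frame: the origin (TCP) lies midway between the tips of the shut fingers; the grasp point (between the pads) lies 19 mm behind it; x points along the fingers, y is the direction in which the jaws open and shut, and the axes are right-handed (so a half turn about x gives the same grasp; the last joint's range is limited). The gripper opens to 85 mm and grips with 20 to 120 N. Pads are 22 mm wide; open, the fingers measure 114 mm over their backs; the gripper's body (76 mm by 85 mm) begins 54 mm behind the grasp point. The pads swing forward as they close: fully open they stand 13 mm farther back than shut.
Start: joints at [-1.362, 0.286, 1.577, -0, 1.279, -0.15], TCP at [0.237, -0.632, 0.208] pointing down, gripper open.
Joint ranges: [-2.77, 2.77], [-0.9, 2.22], [0.21, 2.48], [-1.53, 4.67], [0.24, 2.81], [-2.84, 2.84]. Speed limits (rad/s): [2.79, 2.79, 3.14, 3.14, 3.14, 3.14].

### API

Orientations are given as a unit quaternion [x, y, z, w].
In Python, from plant import ctrl, vision gives the robot as it stands. The module is installed in compiled form; this text tells all that it offers.
- The arm moves only by the tool play_rows, never from a script. Its arguments are lists of equal length, an entry for each row: "claw": the closure in counts, from 0 (fully open) to 255 (shut); "travel": the shift along the tool's x, y, z in m, a list of three; "dr": the turn, a rotation vector about the tool's x, y, z in rad, a list of three. In form: {"claw": [claw, ...], "travel": [[tx, ty, tz], ...], "dr": [[wx, wy, wz], ...]}. A call has 1 to 20 rows; each row is the pose to reach, as a shift and turn from the pose measured when the call began, along the tool's axes at that moment; what a row does not reach only later rows make up. A row lasts 1/10 s, in which the tool goes at most 50 mm and 8.59 degrees, less where a joint would pass 70% of its speed; a pose out of reach is approached as far as the arm can. A call with a gripper value outside its range is refused whole. The fingers move at their own pace and stop on an object; "force" is the grip in N (left out, the last holds). Time passes only in rows, so rows that repeat a pose let the fingers close. It gives the time, the measured TCP pose, the force and the opening at its end, in the units of the state.
- ctrl.get_state(): the state, without advancing time (a new reading comes with each control period).
- vision.read_camera(name): name is "scene" or "top" or "wrist"; returns a dict with "img" (480x640x3 uint8, red, green, blue), "range_z" (480x640 float32, m along the optical axis (not along the pixel's ray), 0 where there is no reading), "K" (3x3 intrinsics, pixels), "world_to_cam" (4x4, takes a point from world to camera coordinates). Camera axes: x right, y up, looking along -z (the intrinsics and any distortion apply to the point x, -y, -z); pixel columns grow to the right and rows downward; lengths in m; the calibration is good to about 2 mm. A picture is of the moment at which its call begins.
- ctrl.sign_off(): hands the job in, once; it reports no verdict.
The state is a dict: "time": time; "qpos": joint angles; "dq": joint speeds; "joint_efforts": joint torques, N m; "eef_pos": TCP position; "tcp_rot": TCP orientation; "contact_force": force on the tool from outside, world axes, zero at the start; "wrist_torque": the same for the moment, N m; "opening": opening from 0.0 (shut) to 1.0 (fully open).
Only numpy, scipy, OpenCV 4.12 (cv2) and the standard library are available. Lean on these libraries where they do the work, as an engineer would, in place of code of your own. Each camera call takes 0.05 s, during which the arm holds its last target.

### The job

On the bench viewer, put the tall vial from the rack into the well and press it straight down until the lift plate under it is firmly on its stop: a steady press of about 10 N for a moment, never more than 15 N. Then push the raised spring-hinged lens flap gently towards the vial, just past its snap point, and let it spring over by itself to lie level above the vial; do not ride it down with the fingers. Leave the short vials and the other things on the bench alone.

Things in the scene. Friction and masses are not known exactly. Their poses are not given: they have to be found in the camera images.
- stand: Bench viewer, fixed: a white block 150 x 100 x 36 mm high (x, y, z) with a round well in its top; it reaches from 95 mm behind (own -x) to 55 mm ahead (own +x) of the well axis. Two aluminium posts 12 x 8 mm stand on it 55 mm to own -x of the well at y = +-35 mm, up to 106 mm above the bench, and carry the lens flap between them. Origin: under the well axis, on the bench; z up; own x points from the hinge to the well.
- well (a point): Centre of the well's mouth, in the block's top face 36 mm above the bench; z up. The round well is 20 mm in diameter with a 2 mm chamfer. A white friction lift plate inside it carries the vial (see plate); its stop can be set anywhere over a range of 10 mm and the setting is not given: fully home, the vial's underside lies 16 to 26 mm below the mouth, depending on that setting.
- plate (a joint): How far the lift plate in the well is pressed down from its top position, m: starts at 0 to 0.002, stop at 0.010 (0.0088 counts). About 4 N of friction holds it where it is left; the vial's weight does not move it. On its rubber-backed stop the force climbs (10 N/mm): firmly home means pressed there with 7 N or more for 0.2 s. Never press it on the plate with more than 15 N.
- lens (a joint): Angle of the lens flap, rad: 0 = open stop (leaning 30 degrees back from upright, away from the well), 2.09 = closed stop (level over the well). An over-centre spring drives it to the nearer stop; snap point about 1.05. Lifting it off the open stop takes about 0.19 Nm, falling to 0 at the snap. Fingers: 14 N at most. Finger ends pushed level 40 to 60 mm above the hinge carry it past the snap.
- lens_hinge (a point): Middle of the flap's hinge axis (the axis runs along the stand's y), 97 mm above the bench and 55 mm to the stand's -x of the well axis; axes as the stand's.
- lens_edge (a point): Middle of the free edge of the lens flap: a black frame 54 mm wide and 5 mm thick round a clear 47 mm lens, free edge 84 mm from the hinge axis. The point's x points from the hinge to the free edge, z is the flap's normal (up when closed). Open, the edge is 170 mm above the bench and leans 42 mm behind the hinge axis. Closed, the flap's underside is 94 mm above the bench, 4 mm or more above a vial that is fully home.
- vial_center (a point): Centre (half-way up) of the tall vial: amber glass with white cap, 18 mm in diameter, 70 mm tall, about 25 g, upright in one of the rack's holes with its underside 8 mm above the bench; 50 mm of it stand clear of the rack. z along the vial.
- rack: Blue vial rack, fixed, 160 x 50 x 28 mm high, three round 20 mm holes 20 mm deep in a row along its x axis, 48 mm apart. Origin: centre of its underside. The tall vial and two short vials stand in it in any order.
- short_a_center (a point): Centre of a short vial, 18 mm in diameter, 42 mm tall, standing in the rack; to be left alone.
- short_b_center (a point): Centre of the other short vial, same size; to be left alone.
- tip_box: Yellow pipette-tip box 88 x 123 x 57 mm high on the bench; origin under its centre; bystander.
- beaker: Glass beaker 64 mm in diameter, 70 mm high, on the bench; origin under its centre; bystander.
- notebook: Blue notebook 105 x 150 x 12 mm lying on the bench; origin under its centre; bystander.

How it is judged:
By the outcome, as a careful person would: the job done as asked, in the order asked, and still so for the second after the job is handed in, with the robot touching nothing.
It also fails if it takes over 61 s, if anything falls off the work surface, if the arm or the gripper's body presses on something with over 40 N, if the wrist force passes 120 N, or if a joint passes its speed limit or range.

## Working session

There is one attempt and no reset: what is moved stays moved. The work goes in short steps, Python scripts to look and compute and a tool call to move; the robot and the scene stay as the last step left them, time stands still between calls to the robot, and variables do not carry over. Pictures are saved under pics/ and viewed, and the job is handed in when it is done.

Besides the shell and the picture viewer there is one more tool, called after ">>>" as name(argument=value, ...) on one line, values as JSON. play_rows: Moves the arm, as the interface text tells. Its arguments: {"type":"object","properties":{"claw":{"type":"array","items":{"type":"number"}},"travel":{"type":"array","items":{"type":"array","items":{"type":"number"}}},"dr":{"type":"array","items":{"type":"array","items":{"type":"number"}}},"force":{"type":"number"}},"required":["claw","travel","dr"]}

```bash
mkdir -p pics; cat > h.py <<'E'
import numpy as np, cv2
from plant import ctrl, vision
def shot(n,f):
    d=vision.read_camera(n); cv2.imwrite('pics/'+f,d['img'][:,:,::-1]); np.savez('pics/'+f[:-4]+'.npz',**d); return d
def cloud(d):
    # world pts per pixel from depth
    K=d['K'];z=d['range_z'];v,u=np.mgrid[0:480,0:640]
    x=(u-K[0,2])/K[0,0]*z; y=(v-K[1,2])/K[1,1]*z
    P=np.stack([x,-y,-z,np.ones_like(z)],-1)
    return (P@np.linalg.inv(d['world_to_cam']).T)[...,:3]
def ray(d,u,v,h):
    K=d['K'];T=np.linalg.inv(d['world_to_cam'])
    r=T[:3,:3]@np.array([(u-K[0,2])/K[0,0],-(v-K[1,2])/K[1,1],-1]);o=T[:3,3]
    return o+r*(h-o[2])/r[2]
E
python3 - <<'E'
from h import *
print(ctrl.get_state())
for n in ['scene','top','wrist']:
    d=shot(n,n+'0.png'); print(n,d['K'].tolist(),np.linalg.inv(d['world_to_cam']).round(3).tolist(), d.keys())
E
```

```text
{'time': 0.0, 'qpos': array([-1.36199227e+00,  2.87199664e-01,  1.57816880e+00, -2.77358194e-06,
        1.27857195e+00, -1.50007580e-01]), 'dq': array([-0.00068897, -0.00126809, -0.00016786, -0.00053584,  0.00217928,
       -0.00060193]), 'joint_efforts': array([-6.98528329e-04, -4.05982018e+01, -2.92622942e+01, -2.73976175e-04,
        5.99983789e-03, -2.50617127e-06]), 'eef_pos': array([ 0.23690938, -0.6313101 ,  0.206429  ]), 'tcp_rot': array([-0.69573178, -0.12700951,  0.69578245, -0.12535016]), 'contact_force': array([ 0.17366216, -0.60103647, -0.80175798]), 'wrist_torque': array([ 0.03839428,  0.04968804, -0.02446839]), 'opening': 1.0030820439951627}
scene [[526.7994180222322, 0.0, 314.7394438897397], [0.0, 526.7994180222322, 240.59442150120432], [0.0, 0.0, 1.0]] [[-0.495, -0.594, 0.634, 1.15], [0.869, -0.321, 0.378, 0.245], [-0.021, 0.738, 0.675, 0.715], [0.0, 0.0, 0.0, 1.0]] dict_keys(['img', 'range_z', 'K', 'world_to_cam'])
top [[553.117467750707, 0.0, 324.57545271972015], [0.0, 553.117467750707, 240.68571300989674], [0.0, 0.0, 1.0]] [[0.021, 0.987, -0.16, 0.406], [-0.999, 0.026, 0.027, -0.081], [0.031, 0.159, 0.987, 1.186], [0.0, 0.0, 0.0, 1.0]] dict_keys(['img', 'range_z', 'K', 'world_to_cam'])
wrist [[411.12718809962075, 0.0, 319.2751965548921], [0.0, 411.12718809962075, 241.88037679884533], [0.0, 0.0, 1.0]] [[0.351, 0.886, 0.303, 0.315], [-0.936, 0.333, 0.111, -0.601], [-0.003, -0.322, 0.947, 0.373], [0.0, 0.0, 0.0, 1.0]] dict_keys(['img', 'range_z', 'K', 'world_to_cam'])
```

View pics/scene0.png

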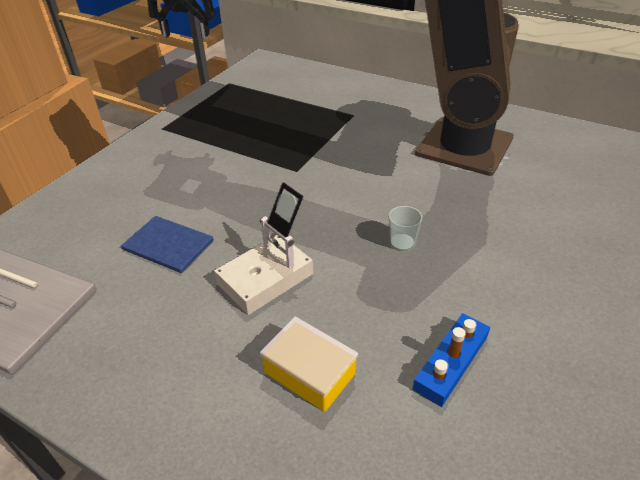

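View pics/top0.png

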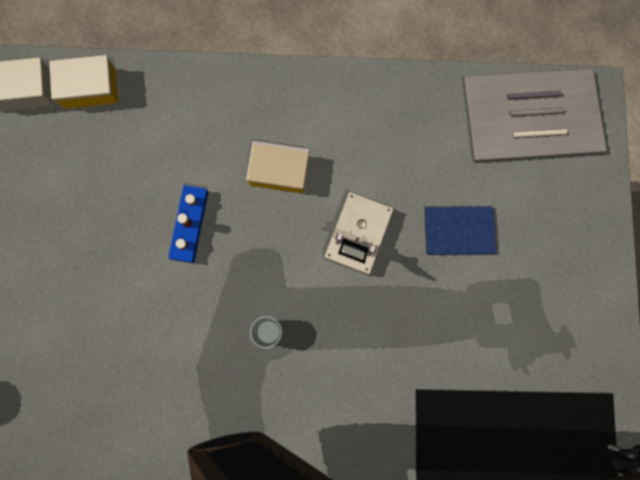

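View pics/wrist0.png

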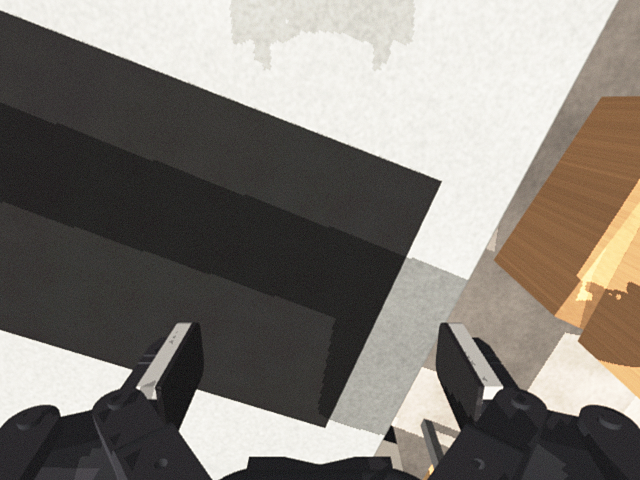

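The scene view shows the rack at about (452,360), with the tall vial in the middle at (457,340). The viewer is at (263,275) with its well at (255,270). In the top view the rack is at (187,224) and the viewer's well at (362,224), and the flap is open on the robot side. Next I'll measure these.

```bash
cat > m.py <<'E'
from h import *
import sys
t=dict(np.load('pics/top0.npz')); s=dict(np.load('pics/scene0.npz'))
for n,d,boxr,boxs in [('top',t,(160,175,220,275),(315,180,405,285)),('scene',s,(400,300,500,415),(205,235,320,320))]:
    img=d['img'].astype(int); P=cloud(d)
    x0,y0,x1,y1=boxr
    m=np.zeros((480,640),np.uint8); sub=img[y0:y1,x0:x1]
    m[y0:y1,x0:x1]=((sub[...,2]>sub[...,0]+60)&(sub[...,2]>sub[...,1]+40))
    for nm,mm,h in [('rack',m,.028)]:
        sel=(mm>0)&(abs(P[...,2]-h)<.008)
        q=P[sel]; r=cv2.minAreaRect(q[:,:2].astype(np.float32)*1000); print(n,nm,sel.sum(),'z',np.median(q[:,2]),r)
    x0,y0,x1,y1=boxs
    sub=P[y0:y1,x0:x1]
    sel=abs(sub[...,2]-.036)<.008; q=sub[sel]; r=cv2.minAreaRect(q[:,:2].astype(np.float32)*1000); print(n,'stand',sel.sum(),np.median(q[:,2]),r, cv2.boxPoints(r).round().tolist())
    # white caps
    x0,y0,x1,y1=boxr
    sub=img[y0:y1,x0:x1]
    w=((sub.min(2)>150)&(P[y0:y1,x0:x1,2]>.03)).astype(np.uint8)
    k,l,st,c=cv2.connectedComponentsWithStats(w)
    for i in range(1,k):
        if st[i,4]>10:
            u,v=c[i]+[x0,y0]; zz=P[y0:y1,x0:x1][l==i]; print(n,'cap',st[i,4],(u,v),'zmax',zz[:,2].max(),'med',np.median(zz,0).round(4), 'ray.05',ray(d,u,v,.05)[:2].round(4),'ray.078',ray(d,u,v,.078)[:2].round(4))
    c=img[220:230,355:370]
for n,f,(x0,y0,x1,y1) in [('top','a.png',(310,175,410,285)),('scene','b.png',(200,170,330,320))]:
    d={'top':t,'scene':s}[n]
    cv2.imwrite('pics/crop_'+f,cv2.resize(np.ascontiguousarray(d['img'][y0:y1,x0:x1,::-1]),None,fx=5 if n=='top' else 4,fy=5 if n=='top' else 4,interpolation=cv2.INTER_CUBIC))
E
python3 m.py
```

```text
top rack 1465 z 0.02788891675760663 ((624.959228515625, 179.14913940429688), (51.50670623779297, 160.9303436279297), 81.81002044677734)
top stand 2592 0.03591817093708105 ((612.7823486328125, -184.38951110839844), (100.33067321777344, 151.2361297607422), 70.45976257324219) [[525.0, -206.0], [667.0, -257.0], [701.0, -162.0], [558.0, -112.0]]
top cap 54 (np.float64(189.27777777777777), np.float64(198.27777777777777)) zmax 0.054351816050820734 med [0.6724 0.1729 0.0499] ray.05 [0.6721 0.1726] ray.078 [0.6655 0.1664]
top cap 57 (np.float64(181.49122807017545), np.float64(217.57894736842104)) zmax 0.0838557141073002 med [0.6246 0.1794 0.0776] ray.05 [0.6305 0.1862] ray.078 [0.625  0.1796]
top cap 59 (np.float64(179.6271186440678), np.float64(242.81355932203388)) zmax 0.05356808180456474 med [0.5772 0.1864 0.05  ] ray.05 [0.5774 0.1867] ray.078 [0.5732 0.1802]
scene rack 2109 z 0.02800794095788306 ((625.0625, 178.1757354736328), (50.61960983276367, 162.63148498535156), 82.2134780883789)
scene stand 3117 0.03596205815008102 ((613.2357177734375, -185.44046020507812), (105.219482421875, 152.2524871826172), 70.30032348632812) [[524.0, -209.0], [667.0, -261.0], [703.0, -162.0], [559.0, -110.0]]
scene cap 98 (np.float64(469.8979591836735), np.float64(324.03061224489795)) zmax 0.0529816612609475 med [0.5777 0.1862 0.0502] ray.05 [0.5782 0.1859] ray.078 [0.6023 0.1884]
scene cap 110 (np.float64(459.0), np.float64(332.5181818181818)) zmax 0.08109327653703002 med [0.6253 0.1792 0.0779] ray.05 [0.6026 0.1763] ray.078 [0.6256 0.1792]
scene cap 116 (np.float64(441.17241379310343), np.float64(365.25)) zmax 0.052306549316945894 med [0.6733 0.1726 0.0502] ray.05 [0.6732 0.1726] ray.078 [0.6933 0.1756]
```

View pics/crop_a.png

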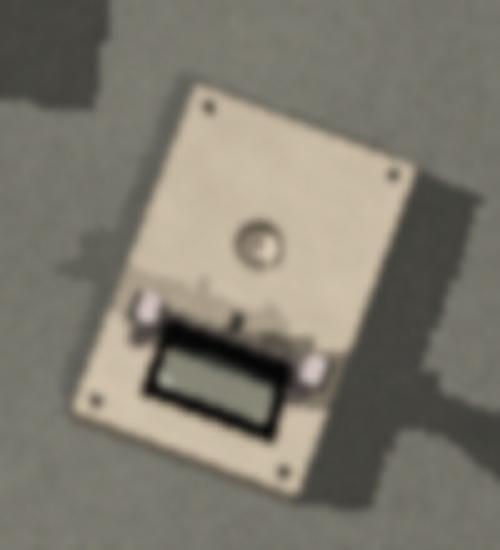

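View pics/crop_b.png

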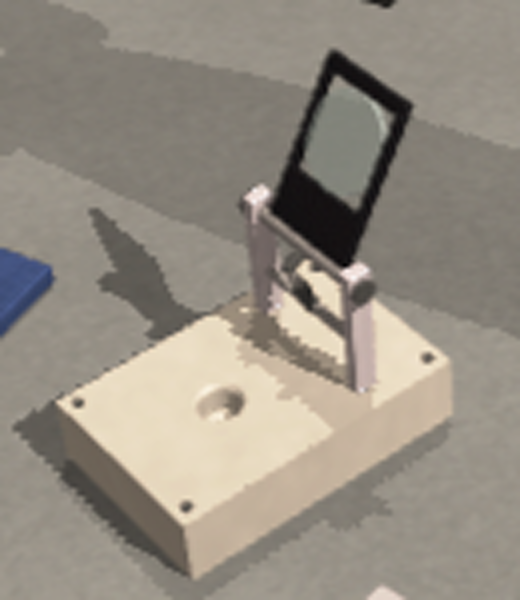

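```bash
python3 - <<'E'
from h import *
t=dict(np.load('pics/top0.npz')); s=dict(np.load('pics/scene0.npz'))
a=np.deg2rad(-19.6);D=np.array([np.cos(a),np.sin(a),0])
w=np.array([.613,-.185,0])+.02*D; print('well pred',w)
def proj(d,p):
    q=d['world_to_cam']@np.r_[p,1]; return d['K'][0,0]*q[0]/-q[2]+d['K'][0,2], d['K'][1,1]*-q[1]/-q[2]+d['K'][1,2]
for d in(t,s):
    print(proj(d,np.r_[w[:2],.036]),proj(d,np.r_[(w-.055*D)[:2],.097]),proj(d,np.r_[(w-.097*D)[:2],.170]))
E
```

```text
well pred [ 0.63184115 -0.19170903  0.        ]
(np.float64(362.2133606020283), np.float64(223.07726661417828)) (np.float64(355.7393278447214), np.float64(242.4867614314989)) (np.float64(351.31905567316795), np.float64(257.22471493198105))
(np.float64(254.54814054269926), np.float64(269.98103143640725)) (np.float64(276.29314584481796), np.float64(231.1618346584898)) (np.float64(292.6398861140172), np.float64(188.548576974913))
```

```bash
cat >> h.py <<'E'
from scipy.spatial.transform import Rotation as Rn
def delta(pos,yaw):
    """yaw: direction (rad) of tool y (jaw) in world, tool x down"""
    s=ctrl.get_state();R0=Rn.from_quat(s['tcp_rot'])
    x=np.array([0,0,-1.]);y=np.array([np.cos(yaw),np.sin(yaw),0]);z=np.cross(x,y)
    Rt=Rn.from_matrix(np.stack([x,y,z],1))
    tr=R0.inv().apply(np.array(pos)-s['eef_pos']); dr=(R0.inv()*Rt).as_rotvec()
    print('t',s['time'],'pos',s['eef_pos'].round(4),'F',s['contact_force'].round(2),'op',round(s['opening'],3),'q6',s['qpos'][5].round(3))
    print('travel',tr.round(4).tolist(),'dr',dr.round(4).tolist())
E
python3 - <<'E'
from h import *
s=ctrl.get_state();R=Rn.from_quat(s['tcp_rot']);print(R.as_matrix().round(3))
w=dict(np.load('pics/wrist0.npz'));T=np.linalg.inv(w['world_to_cam']);print(R.inv().apply(T[:3,3]-s['eef_pos']),(R.as_matrix().T@T[:3,:3]).round(3))
for yaw in (82-180,82): delta([.625,.1795,.22],np.deg2rad(yaw))
E
```

```text
[[-0.     0.351 -0.936]
 [ 0.002 -0.936 -0.351]
 [-1.    -0.002 -0.   ]]
[-0.16628992 -0.00093855 -0.08417187] [[ 0.001  0.323 -0.946]
 [ 1.     0.     0.001]
 [ 0.    -0.946 -0.323]]
t 0.15 pos [ 0.2369 -0.6315  0.2067] F [-0.92  1.01 -0.51] op 0.998 q6 -0.15
travel [-0.0119, -0.6231, -0.6481] dr [0.4984, 0.0002, 0.0019]
t 0.15 pos [ 0.2369 -0.6315  0.2067] F [-0.92  1.01 -0.51] op 0.998 q6 -0.15
travel [-0.0119, -0.6231, -0.6481] dr [-2.6432, -0.0026, 0.0003]
```

>>> play_rows(claw=[0, 0, 0, 0, 0, 0, 0, 0, 0, 0, 0, 0, 0, 0, 0, 0, 0, 0, 0, 0], travel=[[-0.045, 0, 0], [-0.045, -0.031, -0.032], [-0.045, -0.062, -0.064], [-0.045, -0.093, -0.096], [-0.045, -0.124, -0.128], [-0.045, -0.155, -0.16], [-0.045, -0.186, -0.192], [-0.045, -0.217, -0.224], [-0.045, -0.248, -0.256], [-0.045, -0.279, -0.288], [-0.045, -0.31, -0.32], [-0.045, -0.345, -0.356], [-0.045, -0.38, -0.392], [-0.045, -0.41, -0.424], [-0.045, -0.445, -0.46], [-0.045, -0.48, -0.496], [-0.045, -0.515, -0.532], [-0.045, -0.55, -0.568], [-0.045, -0.585, -0.61], [-0.045, -0.623, -0.648]], dr=[[0, 0, 0], [0.05, 0, 0], [0.1, 0, 0], [0.15, 0, 0], [0.2, 0, 0], [0.25, 0, 0], [0.3, 0, 0], [0.35, 0, 0], [0.4, 0, 0], [0.45, 0, 0], [0.498, 0, 0], [0.498, 0, 0], [0.498, 0, 0], [0.498, 0, 0], [0.498, 0, 0], [0.498, 0, 0], [0.498, 0, 0], [0.498, 0, 0], [0.498, 0, 0], [0.498, 0, 0]])

```text
time: 2.15
eef_pos: [0.6216, 0.1729, 0.2526]
tcp_rot: [-0.705, 0.049, 0.706, 0.05]
contact_force: [0.8, -1.3, 0.7]
opening: 1.0
```

```bash
python3 - <<'E'
from h import *
delta([.625,.1795,.20],np.deg2rad(-98))
d=shot('wrist','wrist1.png')
delta([.625,.1795,.20],np.deg2rad(-98))
E
```

```text
t 2.15 pos [0.6216 0.1729 0.2526] F [ 0.78 -1.3   0.66] op 1.0 q6 1.823
travel [0.0526, -0.0069, -0.0025] dr [0.0005, 0.0009, 0.0014]
t 2.2 pos [0.6231 0.1794 0.2516] F [-1.88  1.08  0.28] op 1.004 q6 1.825
travel [0.0516, -0.0, -0.0019] dr [0.0047, 0.0006, 0.007]
```

View pics/wrist1.png

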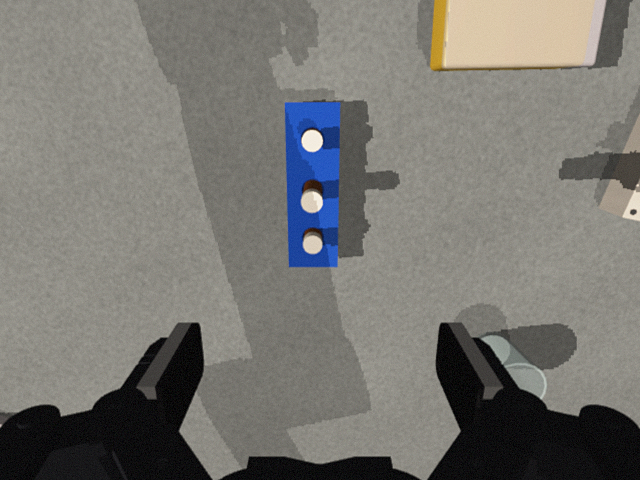

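The wrist view shows the tall cap at (312,200) and the short caps at (312,140) and (313,243). I'll compare the wrist estimate with the earlier one.

```bash
python3 - <<'E'
from h import *
d=shot('wrist','wrist2.png'); img=d['img'].astype(int)
w=(img.min(2)>170).astype(np.uint8); w[:80]=0;w[290:]=0;w[:,:280]=0;w[:,345:]=0
P=cloud(d)
k,l,st,c=cv2.connectedComponentsWithStats(w)
for i in range(1,k):
    if st[i,4]>20: print(st[i],c[i],np.median(P[l==i],0).round(4),ray(d,*c[i],.078).round(4),ray(d,*c[i],.05).round(4))
delta([.625,.1795,.20],np.deg2rad(-98))
E
```

```text
[311 131  21  22 364] [320.86538462 141.45054945] [0.6735 0.174  0.0504] [0.6758 0.1736 0.078 ] [0.6733 0.174  0.05  ]
[310 192  22  21 355] [320.51549296 202.63380282] [0.626  0.1805 0.0784] [0.6258 0.1806 0.078 ] [0.6192 0.1817 0.05  ]
[311 237  19  18 262] [320.07633588 245.19083969] [0.5784 0.1876 0.0504] [0.588  0.1861 0.078 ] [0.5783 0.1876 0.05  ]
t 2.25 pos [0.6217 0.176  0.2514] F [ 0.39  0.55 -0.42] op 1.0 q6 1.821
travel [0.0514, -0.0037, -0.0029] dr [0.0059, 0.0023, 0.0032]
```

>>> play_rows(claw=[0, 0, 0, 0, 0, 0, 0, 0, 0, 0, 0], travel=[[0.03, -0.004, -0.003], [0.06, -0.004, -0.003], [0.09, -0.004, -0.003], [0.12, -0.004, -0.003], [0.14, -0.004, -0.003], [0.16, -0.004, -0.003], [0.175, -0.004, -0.003], [0.175, -0.004, -0.003], [0.175, -0.004, -0.003], [0.175, -0.004, -0.003], [0.175, -0.004, -0.003]], dr=[[0, 0, 0], [0, 0, 0], [0, 0, 0], [0, 0, 0], [0, 0, 0], [0, 0, 0], [0, 0, 0], [0, 0, 0], [0, 0, 0], [0, 0, 0], [0, 0, 0]])

```text
time: 3.35
eef_pos: [0.626, 0.1803, 0.0782]
tcp_rot: [0.706, -0.046, -0.705, -0.049]
contact_force: [0.3, 0.6, 0.4]
opening: 0.997
```

```bash
python3 - <<'E'
from h import *
d=shot('wrist','wrist3.png')
delta([.6252,.1797,.041],np.deg2rad(-98))
delta([.6252,.1797,.041],np.deg2rad(-98))
E
```

```text
t 3.4 pos [0.6258 0.1803 0.0779] F [ 0.07 -1.05 -0.05] op 0.998 q6 1.826
travel [0.0369, 0.0008, 0.0005] dr [0.006, -0.0001, 0.0037]
t 3.4 pos [0.6258 0.1803 0.0779] F [ 0.07 -1.05 -0.05] op 0.998 q6 1.826
travel [0.0369, 0.0008, 0.0005] dr [0.006, -0.0001, 0.0037]
```

View pics/wrist3.png

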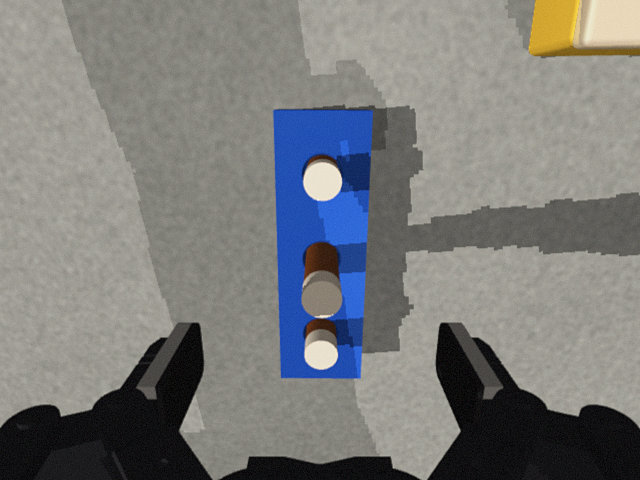

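The tall cap is at (322,297), midway between the fingers, so I'll descend and close.

>>> play_rows(claw=[0, 0, 0, 0, 100, 200, 255, 255, 255, 255, 255, 255, 255, 255, 255], travel=[[0.012, 0.001, 0.0005], [0.024, 0.001, 0.0005], [0.037, 0.001, 0.0005], [0.037, 0.001, 0.0005], [0.037, 0.001, 0.0005], [0.037, 0.001, 0.0005], [0.037, 0.001, 0.0005], [0.037, 0.001, 0.0005], [0.037, 0.001, 0.0005], [0.037, 0.001, 0.0005], [0.037, 0.001, 0.0005], [0.037, 0.001, 0.0005], [0.037, 0.001, 0.0005], [0.037, 0.001, 0.0005], [0.037, 0.001, 0.0005]], dr=[[0.006, 0, 0.004], [0.006, 0, 0.004], [0.006, 0, 0.004], [0.006, 0, 0.004], [0.006, 0, 0.004], [0.006, 0, 0.004], [0.006, 0, 0.004], [0.006, 0, 0.004], [0.006, 0, 0.004], [0.006, 0, 0.004], [0.006, 0, 0.004], [0.006, 0, 0.004], [0.006, 0, 0.004], [0.006, 0, 0.004], [0.006, 0, 0.004]], force=60)

```text
time: 4.9
eef_pos: [0.6258, 0.1796, 0.0417]
tcp_rot: [0.706, -0.049, -0.705, -0.049]
contact_force: [0.5, -0.3, 5.0]
opening: 0.175
```

```bash
python3 - <<'E'
from h import *
d=shot('wrist','wrist4.png')
delta([.6252,.1797,.145],np.deg2rad(-98))
E
```

```text
t 4.95 pos [0.6258 0.1796 0.0417] F [0.71 0.1  5.56] op 0.178 q6 1.835
travel [-0.1033, -0.0, 0.0004] dr [0.0, -0.0014, 0.0001]
```

View pics/wrist4.png

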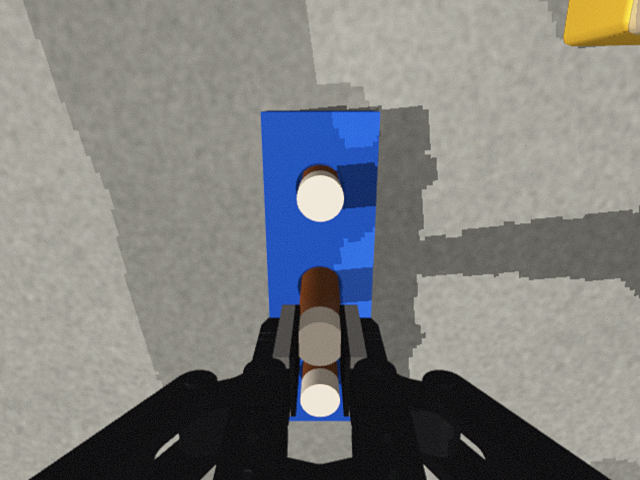

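>>> play_rows(claw=[255, 255, 255, 255, 255, 255], travel=[[-0.01, 0, 0], [-0.03, 0, 0], [-0.06, 0, 0], [-0.09, 0, 0], [-0.11, 0, 0], [-0.11, 0, 0]], dr=[[0, 0, 0], [0, 0, 0], [0, 0, 0], [0, 0, 0], [0, 0, 0], [0, 0, 0]])

```text
time: 5.55
eef_pos: [0.6275, 0.1799, 0.1556]
tcp_rot: [0.708, -0.049, -0.703, -0.05]
contact_force: [-0.0, -0.5, 0.6]
opening: 0.179
```

```bash
python3 - <<'E'
from h import *
delta([.6315,-.1915,.15],np.deg2rad(-109.6))
E
```

```text
t 5.55 pos [0.6275 0.1799 0.1556] F [-0.04 -0.54  0.63] op 0.179 q6 1.835
travel [0.0053, 0.3673, -0.0556] dr [0.2026, -0.0073, 0.0025]
```

>>> play_rows(claw=[255, 255, 255, 255, 255, 255, 255, 255, 255, 255, 255, 255, 255, 255, 255, 255], travel=[[0.0, 0.025, -0.004], [0.0, 0.055, -0.008], [0.0, 0.085, -0.012], [0.0, 0.12, -0.018], [0.0, 0.155, -0.023], [0.0, 0.19, -0.028], [0.0, 0.225, -0.034], [0.0, 0.26, -0.039], [0.0, 0.29, -0.044], [0.0, 0.32, -0.048], [0.0, 0.345, -0.052], [0.0, 0.36, -0.055], [0.0, 0.3675, -0.0555], [0.0, 0.3675, -0.0555], [0.0, 0.3675, -0.0555], [0.0, 0.3675, -0.0555]], dr=[[0.03, 0, 0], [0.06, 0, 0], [0.09, 0, 0], [0.12, -0.001, 0], [0.15, -0.002, 0.001], [0.18, -0.004, 0.002], [0.203, -0.007, 0.002], [0.203, -0.007, 0.002], [0.203, -0.007, 0.002], [0.203, -0.007, 0.002], [0.203, -0.007, 0.002], [0.203, -0.007, 0.002], [0.203, -0.007, 0.002], [0.203, -0.007, 0.002], [0.203, -0.007, 0.002], [0.203, -0.007, 0.002]])

```text
time: 7.15
eef_pos: [0.6314, -0.1905, 0.1553]
tcp_rot: [0.697, -0.12, -0.697, -0.12]
contact_force: [-0.1, 0.9, 0.8]
opening: 0.18
```

```bash
python3 - <<'E'
from h import *
d=shot('wrist','wrist5.png'); t=shot('top','top5.png');s=shot('scene','scene5.png')
delta([.6315,-.1915,.11],np.deg2rad(-109.6))
cv2.imwrite('pics/c5t.png',cv2.resize(np.ascontiguousarray(t['img'][165:285,300:420,::-1]),None,fx=4,fy=4,interpolation=cv2.INTER_CUBIC))
cv2.imwrite('pics/c5s.png',cv2.resize(np.ascontiguousarray(s['img'][150:320,190:340,::-1]),None,fx=3.5,fy=3.5,interpolation=cv2.INTER_CUBIC))
E
```

```text
t 7.3 pos [ 0.6315 -0.1908  0.1555] F [ 0.42 -0.67  0.25] op 0.177 q6 1.465
travel [0.0455, 0.0006, -0.0002] dr [0.0007, -0.0004, 0.0007]
```

View pics/wrist5.png

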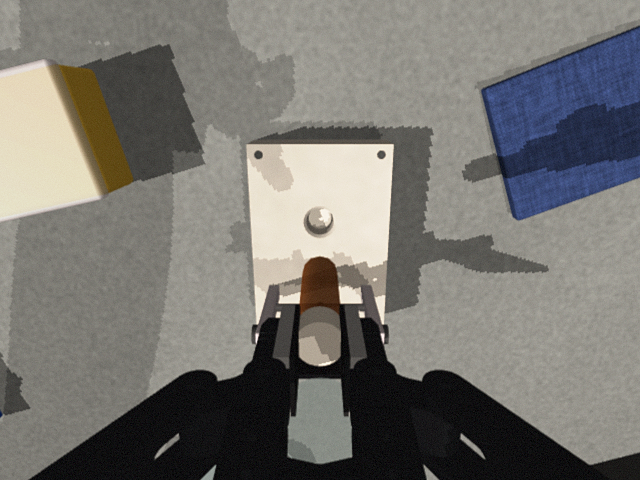

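View pics/c5s.png

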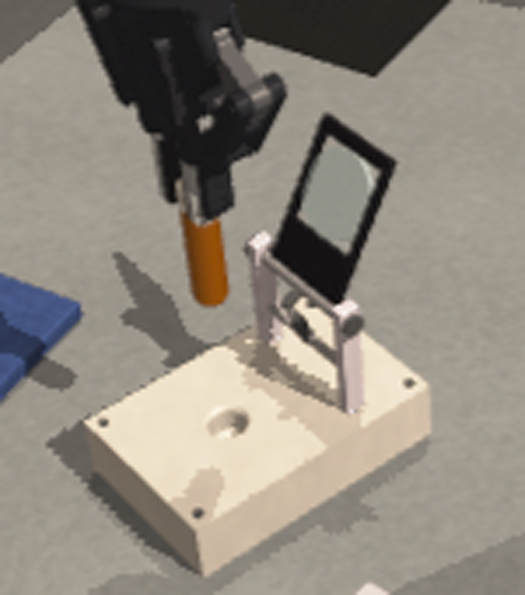

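The well rim is at (318,221) in the wrist view, and the vial cap top is at about (320,345). Next I'll work out the well's position relative to the held vial in this one camera.

```bash
python3 - <<'E'
from h import *
d=dict(np.load('pics/wrist5.npz')); g=cv2.cvtColor(d['img'],cv2.COLOR_RGB2GRAY)
cv2.imwrite('pics/c5w.png',cv2.resize(d['img'][190:380,270:370,::-1],None,fx=4,fy=3.1,interpolation=cv2.INTER_CUBIC) if 0 else cv2.resize(np.ascontiguousarray(d['img'][190:380,270:370,::-1]),None,fx=3,fy=3,interpolation=cv2.INTER_CUBIC))
m=np.zeros_like(g); m[195:250,290:350]=(g[195:250,290:350]<195)*255
m2=m.copy()
cs,_=cv2.findContours(m,cv2.RETR_EXTERNAL,cv2.CHAIN_APPROX_NONE)
for c in cs:
    if len(c)>15:
        e=cv2.fitEllipse(cv2.convexHull(c)) ; print('len',len(c),e,ray(d,*e[0],.036).round(4),ray(d,*e[0],.034).round(4))
P=cloud(d)
w=P[300:375,295:345]; q=w[abs(w[...,2]-.192)<.006]; print('cap pts',len(q),q.mean(0),(q.min(0)+q.max(0))/2)
# vial bottom: amber pixels lowest
a=(d['img'][...,0].astype(int)>d['img'][...,2]+50); a[:250]=0;a[300:]=0;a[:,:295]=0;a[:,345:]=0
vs,us=np.nonzero(a); print('amber top row',vs.min(),[ (r,us[vs==r].min(),us[vs==r].max()) for r in (vs.min(),vs.min()+4,vs.min()+10,vs.min()+20,vs.min()+30)])
s=ctrl.get_state(); print(s['eef_pos'])
# block in wrist
sel=(abs(P[...,2]-.036)<.006); sel[:130]=0;sel[300:]=0;sel[:,:230]=0;sel[:,410:]=0
r=cv2.minAreaRect((P[sel][:,:2]*1000).astype(np.float32));print(r)
E
```

```text
len 112 ((318.1120300292969, 221.9762420654297), (30.010190963745117, 30.13458251953125), 156.14610290527344) [ 0.6331 -0.1886  0.036 ] [ 0.6326 -0.1884  0.034 ]
cap pts 2171 [ 0.63358271 -0.18997584  0.1915734 ] [ 0.63239397 -0.19006358  0.19201966]
amber top row 250 [(np.int64(250), np.int64(301), np.int64(344)), (np.int64(254), np.int64(303), np.int64(332)), (np.int64(260), np.int64(309), np.int64(327)), (np.int64(270), np.int64(303), np.int64(330)), (np.int64(280), np.int64(302), np.int64(316))]
[ 0.63147895 -0.19084097  0.15549476]
((629.4739990234375, -188.60498046875), (100.44364166259766, 118.00823211669922), 70.57572174072266)
```

View pics/c5w.png

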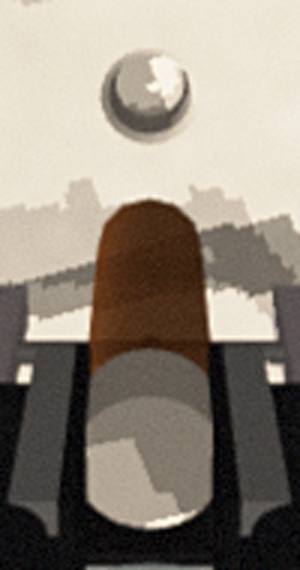

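>>> play_rows(claw=[255, 255, 255, 255, 255, 255, 255], travel=[[0.015, 0, -0.0005], [0.03, 0, -0.0005], [0.045, 0, -0.0005], [0.06, 0, -0.0005], [0.075, 0, -0.0005], [0.08, 0, -0.0005], [0.08, 0, -0.0005]], dr=[[0, 0, 0], [0, 0, 0], [0, 0, 0], [0, 0, 0], [0, 0, 0], [0, 0, 0], [0, 0, 0]])

```text
time: 8.0
eef_pos: [0.6311, -0.1906, 0.0737]
tcp_rot: [-0.696, 0.12, 0.698, 0.121]
contact_force: [0.2, 0.1, -0.0]
opening: 0.178
```

```bash
python3 - <<'E'
from h import *
d=shot('wrist','wrist6.png');s=shot('scene','scene6.png');t=shot('top','top6.png')
delta([.632,-.1908,.05],np.deg2rad(-109.6))
a=cv2.resize(np.ascontiguousarray(d['img'][180:380,260:380,::-1]),None,fx=3,fy=3,interpolation=cv2.INTER_CUBIC)
b=cv2.resize(np.ascontiguousarray(s['img'][210:310,210:310,::-1]),None,fx=4,fy=6,interpolation=cv2.INTER_CUBIC)
cv2.imwrite('pics/c6.png',np.hstack([a,b]))
E
```

```text
t 8.15 pos [ 0.6327 -0.1913  0.0764] F [ 0.85 -0.91 -0.11] op 0.18 q6 1.465
travel [0.0264, -0.0003, 0.0009] dr [0.0007, -0.0022, 0.0005]
```

View pics/c6.png

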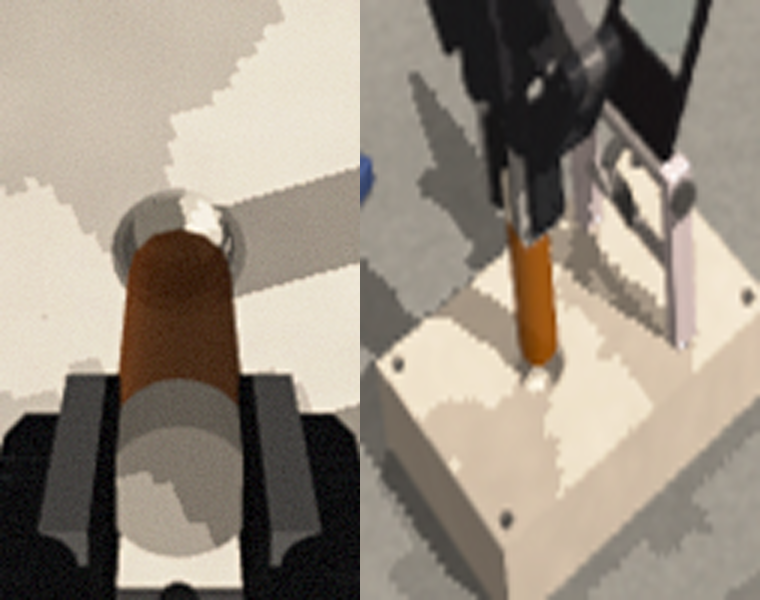

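```bash
python3 - <<'E'
from h import *
d=dict(np.load('pics/wrist6.npz'))
a=np.deg2rad(-19.6);D=np.array([np.cos(a),np.sin(a)])
for z in(.040,.0425): print('vial c',ray(d,320,257.3,z)[:2]-9e-3*D)
print('well c',ray(d,320,243.3,.036)[:2]-12e-3*D)
s=ctrl.get_state();print(s['eef_pos'],Rn.from_quat(s['tcp_rot']).as_matrix()[:,0])
E
```

```text
vial c [ 0.62908215 -0.18884517]
vial c [ 0.62999316 -0.18916941]
well c [ 0.63222264 -0.18995718]
[ 0.63267567 -0.19133593  0.07644961] [ 2.21806521e-03 -2.67856527e-04 -9.99997504e-01]
```

>>> play_rows(claw=[255, 255, 255, 255, 255, 255, 255], travel=[[0.0, 0, -0.0015], [0.002, 0, -0.0015], [0.005, 0, -0.0015], [0.008, 0, -0.0015], [0.01, 0, -0.0015], [0.012, 0, -0.0015], [0.012, 0, -0.0015]], dr=[[0, -0.002, 0], [0, -0.002, 0], [0, -0.002, 0], [0, -0.002, 0], [0, -0.002, 0], [0, -0.002, 0], [0, -0.002, 0]])

```text
time: 8.85
eef_pos: [0.6337, -0.1916, 0.0638]
tcp_rot: [-0.697, 0.12, 0.697, 0.12]
contact_force: [-0.3, 0.2, 0.3]
opening: 0.178
```

```bash
python3 - <<'E'
from h import *
d=shot('wrist','wrist7.png')
delta([.632,-.1908,.05],np.deg2rad(-109.6))
s=shot('scene','scene7.png')
a=cv2.resize(np.ascontiguousarray(d['img'][180:380,260:380,::-1]),None,fx=3,fy=3,interpolation=cv2.INTER_CUBIC)
b=cv2.resize(np.ascontiguousarray(s['img'][210:310,210:310,::-1]),None,fx=4,fy=6,interpolation=cv2.INTER_CUBIC)
cv2.imwrite('pics/c7.png',np.hstack([a,b]))
E
```

```text
t 8.9 pos [ 0.6338 -0.1917  0.064 ] F [-0.67  0.   -0.23] op 0.173 q6 1.465
travel [0.014, -0.0002, 0.002] dr [0.0007, 0.0007, 0.0006]
```

View pics/c7.png

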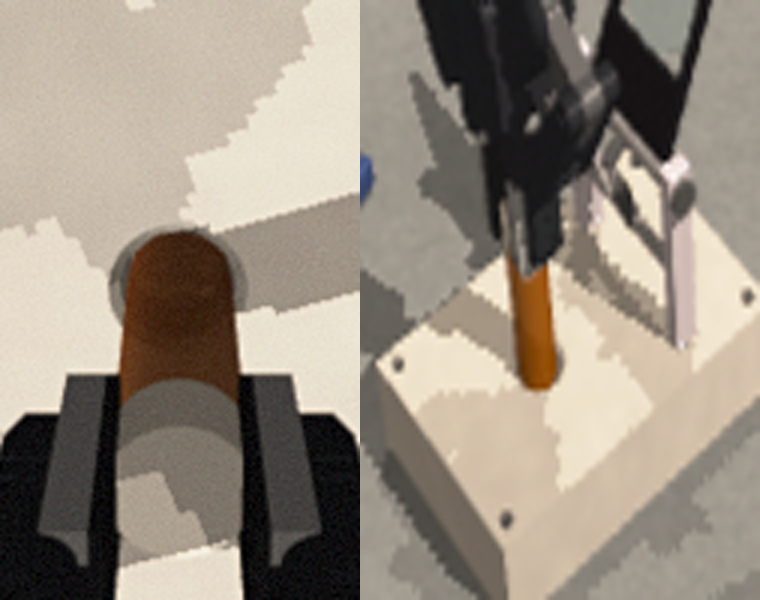

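The vial has entered the well with no side force, so I'll press down in small steps.

>>> play_rows(claw=[255, 255, 255, 255, 255, 255], travel=[[0.0015, 0, 0], [0.003, 0, 0], [0.0045, 0, 0], [0.006, 0, 0], [0.007, 0, 0], [0.007, 0, 0]], dr=[[0, 0, 0], [0, 0, 0], [0, 0, 0], [0, 0, 0], [0, 0, 0], [0, 0, 0]])

```text
time: 9.55
eef_pos: [0.634, -0.1917, 0.0573]
tcp_rot: [-0.697, 0.12, 0.697, 0.12]
contact_force: [-0.0, -0.2, 0.1]
opening: 0.178
```

>>> play_rows(claw=[255, 255, 255, 255], travel=[[0.001, 0, 0], [0.002, 0, 0], [0.003, 0, 0], [0.003, 0, 0]], dr=[[0, 0, 0], [0, 0, 0], [0, 0, 0], [0, 0, 0]])

```text
time: 9.95
eef_pos: [0.6345, -0.1919, 0.0557]
tcp_rot: [0.697, -0.12, -0.697, -0.12]
contact_force: [-1.3, 0.6, 5.5]
opening: 0.178
```

>>> play_rows(claw=[255, 255, 255, 255], travel=[[0.001, 0, 0], [0.002, 0, 0], [0.003, 0, 0], [0.003, 0, 0]], dr=[[0, 0, 0], [0, 0, 0], [0, 0, 0], [0, 0, 0]])

```text
time: 10.35
eef_pos: [0.6349, -0.192, 0.054]
tcp_rot: [0.697, -0.12, -0.696, -0.12]
contact_force: [-1.7, 1.5, 6.6]
opening: 0.178
```

>>> play_rows(claw=[255, 255, 255, 255], travel=[[0.0005, 0, 0], [0.001, 0, 0], [0.0015, 0, 0], [0.0015, 0, 0]], dr=[[0, 0, 0], [0, 0, 0], [0, 0, 0], [0, 0, 0]])

```text
time: 10.75
eef_pos: [0.6351, -0.1921, 0.0536]
tcp_rot: [0.697, -0.12, -0.696, -0.12]
contact_force: [-3.3, 1.1, 6.6]
opening: 0.174
```

A side force of about 3.4 N along the stand's -x means the vial is leaning on the +x wall. I'll ease the tool back by +z while pressing on.

>>> play_rows(claw=[255, 255, 255, 255], travel=[[0, 0, 0.0008], [0.0005, 0, 0.0015], [0.001, 0, 0.0015], [0.001, 0, 0.0015]], dr=[[0, 0, 0], [0, 0, 0], [0, 0, 0], [0, 0, 0]])

```text
time: 11.15
eef_pos: [0.6341, -0.1918, 0.0529]
tcp_rot: [0.698, -0.12, -0.696, -0.12]
contact_force: [-1.3, 0.3, 3.6]
opening: 0.174
```

```bash
python3 - <<'E'
from h import *
delta([.634,-.1917,.050],np.deg2rad(-109.6))
s=ctrl.get_state();print(Rn.from_quat(s['tcp_rot']).as_matrix()[:,0])
E
```

```text
t 11.15 pos [ 0.6341 -0.1918  0.0529] F [-1.3   0.35  3.62] op 0.174 q6 1.465
travel [0.0029, -0.0, 0.0001] dr [0.0009, -0.0024, 0.0003]
[ 2.32589551e-03 -4.99562560e-04 -9.99997170e-01]
```

>>> play_rows(claw=[255, 255, 255, 255], travel=[[0.001, 0, 0.0005], [0.002, 0, 0.001], [0.003, 0, 0.001], [0.003, 0, 0.001]], dr=[[0, -0.002, 0], [0, -0.002, 0], [0, -0.002, 0], [0, -0.002, 0]])

```text
time: 11.55
eef_pos: [0.6333, -0.1915, 0.0496]
tcp_rot: [0.697, -0.12, -0.696, -0.12]
contact_force: [-0.3, 0.9, 3.9]
opening: 0.18
```

>>> play_rows(claw=[255, 255, 255, 255], travel=[[0.001, 0, 0.0], [0.002, 0, 0.0], [0.003, 0, 0.0], [0.003, 0, 0.0]], dr=[[0, 0, 0], [0, 0, 0], [0, 0, 0], [0, 0, 0]])

```text
time: 11.95
eef_pos: [0.6338, -0.1917, 0.0475]
tcp_rot: [0.698, -0.12, -0.696, -0.12]
contact_force: [-0.6, 0.4, 6.5]
opening: 0.176
```

>>> play_rows(claw=[255, 255, 255, 255], travel=[[0.0007, 0, 0.0], [0.0014, 0, 0.0], [0.0014, 0, 0.0], [0.0014, 0, 0.0]], dr=[[0, 0, 0], [0, 0, 0], [0, 0, 0], [0, 0, 0]])

```text
time: 12.35
eef_pos: [0.6342, -0.1918, 0.0475]
tcp_rot: [0.698, -0.12, -0.696, -0.12]
contact_force: [-1.3, 0.5, 7.4]
opening: 0.181
```

>>> play_rows(claw=[255, 255, 255, 255], travel=[[0.0007, 0, 0.0005], [0.0017, 0, 0.0005], [0.0017, 0, 0.0005], [0.0017, 0, 0.0005]], dr=[[0, 0, 0], [0, 0, 0], [0, 0, 0], [0, 0, 0]])

```text
time: 12.75
eef_pos: [0.6342, -0.1918, 0.0473]
tcp_rot: [0.698, -0.12, -0.696, -0.12]
contact_force: [-1.9, 1.2, 9.0]
opening: 0.175
```

>>> play_rows(claw=[255, 255, 255, 255, 255, 255, 255, 255], travel=[[0.001, 0, 0.001], [0.0017, 0, 0.001], [0.002, 0, 0.001], [0.002, 0, 0.001], [0.002, 0, 0.001], [0.002, 0, 0.001], [0.002, 0, 0.001], [0.002, 0, 0.001]], dr=[[0, 0, 0], [0, 0, 0], [0, 0, 0], [0, 0, 0], [0, 0, 0], [0, 0, 0], [0, 0, 0], [0, 0, 0]])

```text
time: 13.55
eef_pos: [0.6341, -0.1918, 0.0473]
tcp_rot: [0.699, -0.12, -0.695, -0.12]
contact_force: [-1.4, 0.4, 10.0]
opening: 0.178
```

```bash
python3 - <<'E'
from h import *
d=shot('wrist','wrist8.png');s=shot('scene','scene8.png')
delta([.634,-.1917,.050],np.deg2rad(-109.6))
a=cv2.resize(np.ascontiguousarray(d['img'][180:380,260:380,::-1]),None,fx=3,fy=3,interpolation=cv2.INTER_CUBIC)
b=cv2.resize(np.ascontiguousarray(s['img'][210:310,210:310,::-1]),None,fx=4,fy=6,interpolation=cv2.INTER_CUBIC)
cv2.imwrite('pics/c8.png',np.hstack([a,b]))
P=cloud(d); w=P[300:375,295:345].reshape(-1,3); q=w[(w[:,2]>.07)]; print('cap z',np.median(q[:,2]),np.percentile(q[:,2],[10,90]))
E
```

```text
t 13.65 pos [ 0.6341 -0.1918  0.0473] F [-1.22  0.52  8.28] op 0.179 q6 1.465
travel [-0.0027, -0.0001, 0.0001] dr [0.0011, -0.0049, -0.0]
cap z 0.08397490995779444 [0.07644182 0.09179975]
```

View pics/c8.png

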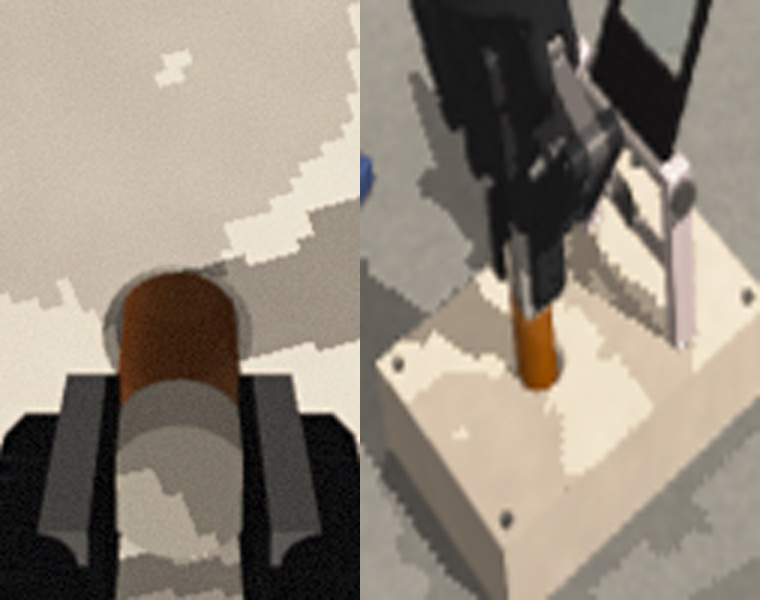

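Pressed home: 10 N held steady with no movement, at TCP z 0.0473. That puts the vial's underside about 22 mm below the mouth, which is inside the stated range. I'll release and retreat upwards.

>>> play_rows(claw=[200, 150, 110, 90, 90, 90], travel=[[0.0005, 0, 0.0], [0.0, 0, 0.0], [0.0, 0, 0.0], [0.0, 0, 0.0], [0.0, 0, 0.0], [0.0, 0, 0.0]], dr=[[0, 0, 0], [0, 0, 0], [0, 0, 0], [0, 0, 0], [0, 0, 0], [0, 0, 0]])

```text
time: 14.25
eef_pos: [0.6339, -0.1917, 0.0469]
tcp_rot: [0.698, -0.12, -0.695, -0.12]
contact_force: [-0.2, 0.2, 0.3]
opening: 0.644
```

>>> play_rows(claw=[90, 90, 90, 90, 90, 90, 90, 90, 90, 90], travel=[[-0.005, 0, 0.0], [-0.015, 0, 0], [-0.03, 0, 0], [-0.05, 0, 0], [-0.075, 0, 0], [-0.1, 0, 0], [-0.13, 0, 0], [-0.16, 0, 0], [-0.165, 0, 0], [-0.165, 0, 0]], dr=[[0, 0, 0], [0, 0, 0], [0, 0, 0], [0, 0, 0], [0, 0, 0], [0, 0, 0], [0, 0, 0], [0, 0, 0], [0, 0, 0], [0, 0, 0]])

```text
time: 15.25
eef_pos: [0.6341, -0.1919, 0.2146]
tcp_rot: [0.7, -0.121, -0.694, -0.119]
contact_force: [-0.4, -0.5, -1.1]
opening: 0.65
```

```bash
python3 - <<'E'
from h import *
d=shot('wrist','wrist9.png');s=shot('scene','scene9.png')
a=np.deg2rad(-19.6);D=np.array([np.cos(a),np.sin(a)])
w=np.array([.6335,-.1915])
for x,z in((-.135,.215),(-.135,.147)): delta(np.r_[w+x*D,z],np.deg2rad(-109.6))
P=cloud(s); q=P[225:285,225:285].reshape(-1,3)
m=(np.hypot(q[:,0]-w[0],q[:,1]-w[1])<.015)&(q[:,2]>.06); print('cap scene',m.sum(),np.percentile(q[m][:,2],[50,80,95]),q[m].mean(0))
P=cloud(d).reshape(-1,3);m=(np.hypot(P[:,0]-w[0],P[:,1]-w[1])<.015)&(P[:,2]>.07);print('cap wrist',m.sum(),np.percentile(P[m][:,2],[50,80,95]),P[m].mean(0))
b=cv2.resize(np.ascontiguousarray(s['img'][160:310,200:330,::-1]),None,fx=4,fy=4,interpolation=cv2.INTER_CUBIC)
cv2.imwrite('pics/c9.png',b)
E
```

```text
t 15.35 pos [ 0.6325 -0.1912  0.2105] F [0.33 0.17 0.29] op 0.648 q6 1.465
travel [-0.0048, -0.0002, 0.1339] dr [0.0011, -0.0022, 0.0002]
t 15.35 pos [ 0.6325 -0.1912  0.2105] F [0.33 0.17 0.29] op 0.648 q6 1.465
travel [0.0632, -0.0001, 0.1341] dr [0.0011, -0.0022, 0.0002]
cap scene 164 [0.07978777 0.08456409 0.08616461] [ 0.63632599 -0.19006353  0.07693069]
cap wrist 2744 [0.31390033 0.31667493 0.31772246] [ 0.64152838 -0.1942414   0.26861631]
```

View pics/c9.png

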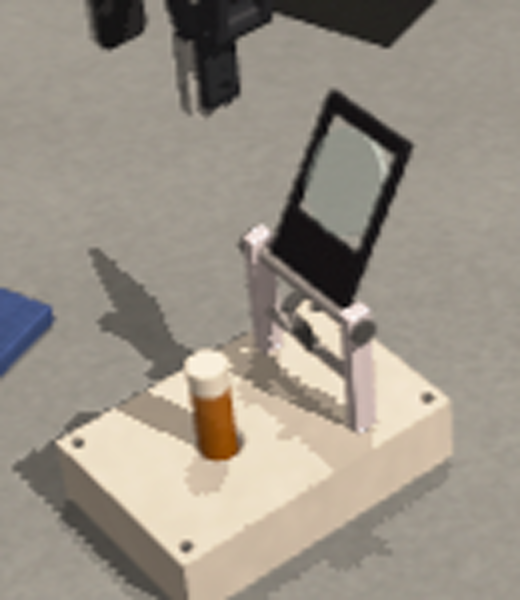

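View pics/wrist9.png

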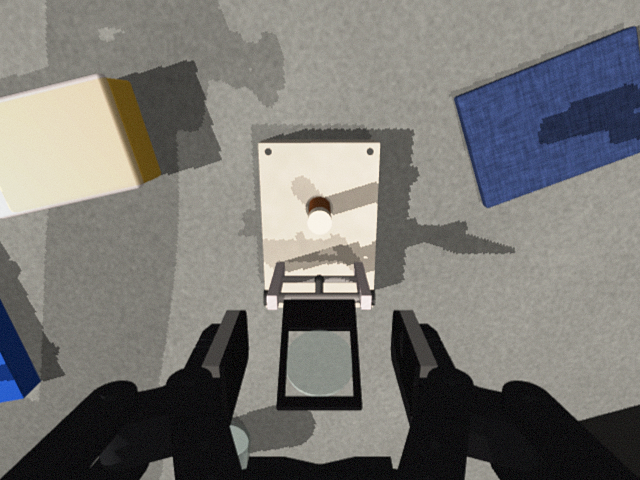

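The vial stands upright in the well with its cap top at about z 0.084. The flap is still open and centred on the gripper, spanning columns 279 to 361. I'll move behind it with the fingers shut.

>>> play_rows(claw=[90, 255, 255, 255, 255, 255, 255, 255, 255, 255, 255, 255], travel=[[-0.015, 0, 0.0], [-0.02, 0, 0.02], [-0.02, 0, 0.05], [-0.02, 0, 0.08], [-0.02, 0, 0.11], [-0.02, 0, 0.134], [-0.02, 0, 0.134], [0.0, 0, 0.134], [0.025, 0, 0.134], [0.05, 0, 0.134], [0.063, 0, 0.134], [0.063, 0, 0.134]], dr=[[0, 0, 0], [0, 0, 0], [0, 0, 0], [0, 0, 0], [0, 0, 0], [0, 0, 0], [0, 0, 0], [0, 0, 0], [0, 0, 0], [0, 0, 0], [0, 0, 0], [0, 0, 0]])

```text
time: 16.55
eef_pos: [0.5053, -0.1459, 0.1447]
tcp_rot: [-0.696, 0.119, 0.698, 0.12]
contact_force: [-0.4, 0.3, -0.5]
opening: -0.001
```

```bash
python3 - <<'E'
from h import *
d=shot('wrist','wrist10.png');s=shot('scene','scene10.png')
a=np.deg2rad(-19.6);D=np.array([np.cos(a),np.sin(a)])
w=np.array([.6335,-.1915])
for x in(-.135,-.026): delta(np.r_[w+x*D,.147],np.deg2rad(-109.6))
b=cv2.resize(np.ascontiguousarray(s['img'][130:310,190:340,::-1]),None,fx=3,fy=3,interpolation=cv2.INTER_CUBIC)
cv2.imwrite('pics/c10.png',b)
E
```

```text
t 16.65 pos [ 0.507  -0.1467  0.1478] F [ 0.47 -0.37 -0.08] op 0.001 q6 1.437
travel [0.0008, -0.0002, 0.0009] dr [0.0011, -0.0028, 0.0002]
t 16.65 pos [ 0.507  -0.1467  0.1478] F [ 0.47 -0.37 -0.08] op 0.001 q6 1.437
travel [0.0011, -0.0001, -0.1081] dr [0.0011, -0.0028, 0.0002]
```

View pics/c10.png

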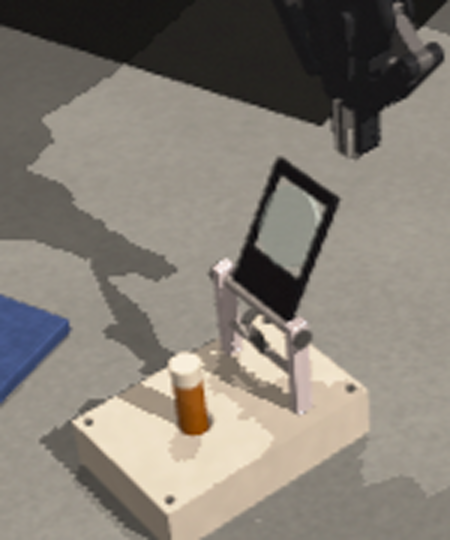

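View pics/wrist10.png

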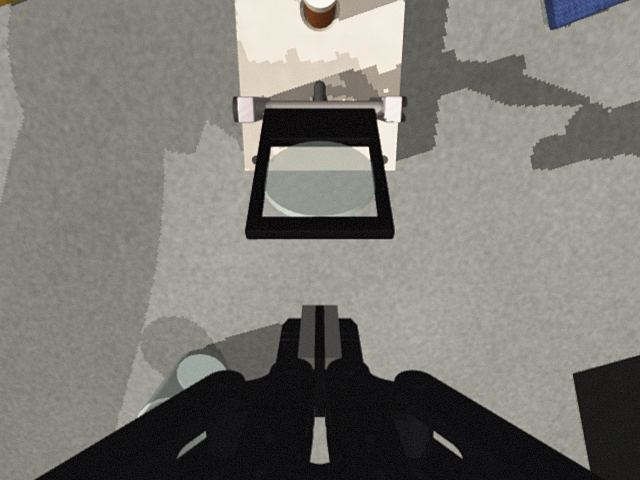

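>>> play_rows(claw=[255, 255, 255, 255, 255, 255, 255, 255, 255, 255, 255, 255, 255, 255], travel=[[0, 0, -0.005], [0, 0, -0.01], [0, 0, -0.015], [0, 0, -0.02], [0, 0, -0.025], [0, 0, -0.03], [0, 0, -0.035], [0, 0, -0.04], [0, 0, -0.045], [0, 0, -0.05], [0, 0, -0.055], [0, 0, -0.06], [0, 0, -0.065], [0, 0, -0.065]], dr=[[0, 0, 0], [0, 0, 0], [0, 0, 0], [0, 0, 0], [0, 0, 0], [0, 0, 0], [0, 0, 0], [0, 0, 0], [0, 0, 0], [0, 0, 0], [0, 0, 0], [0, 0, 0], [0, 0, 0], [0, 0, 0]])

```text
time: 18.05
eef_pos: [0.5688, -0.1687, 0.148]
tcp_rot: [0.698, -0.12, -0.696, -0.12]
contact_force: [-0.8, 0.6, -0.5]
opening: 0.003
```

```bash
python3 - <<'E'
from h import *
d=shot('wrist','wrist11.png');s=shot('scene','scene11.png')
a=np.deg2rad(-19.6);D=np.array([np.cos(a),np.sin(a)])
w=np.array([.6335,-.1915])
delta(np.r_[w-.04*D,.147],np.deg2rad(-109.6))
b=cv2.resize(np.ascontiguousarray(s['img'][130:310,190:340,::-1]),None,fx=3,fy=3,interpolation=cv2.INTER_CUBIC)
cv2.imwrite('pics/c11.png',b)
E
```

```text
t 18.15 pos [ 0.5683 -0.1685  0.1479] F [ 0.2  -0.23  0.14] op -0.0 q6 1.452
travel [0.001, -0.0001, -0.0291] dr [0.0011, -0.0025, 0.0002]
```

View pics/c11.png

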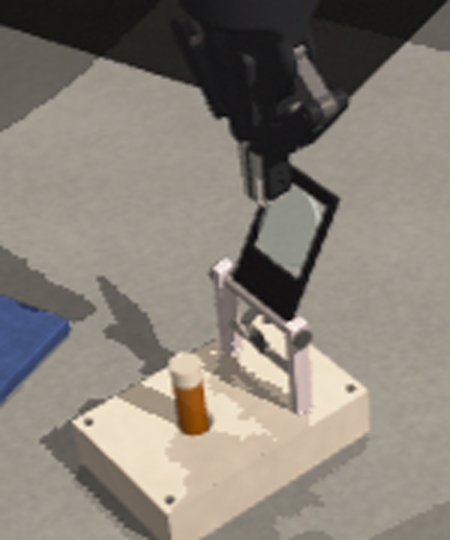

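View pics/wrist11.png

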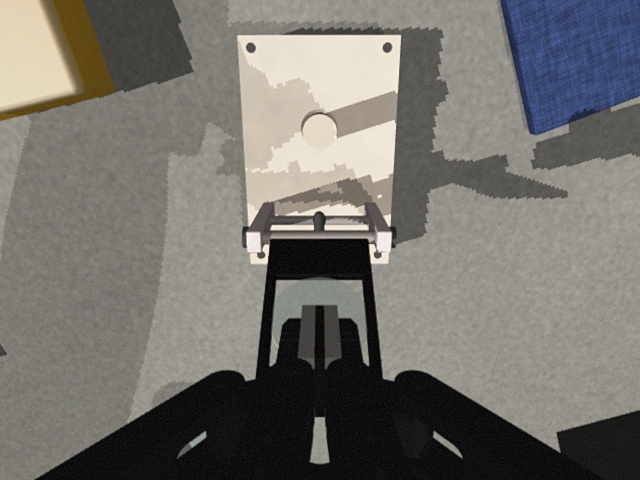

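```bash
python3 - <<'E'
from h import *
t=shot('top','top11.png')
cv2.imwrite('pics/c11t.png',cv2.resize(np.ascontiguousarray(t['img'][175:295,300:420,::-1]),None,fx=4,fy=4,interpolation=cv2.INTER_CUBIC))
for f in ('scene10','scene11'):
    d=dict(np.load('pics/%s.npz'%f));P=cloud(d)
    # black frame pts in own coords
    a=np.deg2rad(-19.6);D=np.array([np.cos(a),np.sin(a)]);N=np.array([-D[1],D[0]]);w=np.array([.6335,-.1915])
    g=d['img'].max(2)<60
    q=P[g&(P[...,2]>.09)&(P[...,2]<.185)&(np.hypot(P[...,0]-.56,P[...,1]+.165)<.1)]
    o=np.c_[(q[:,:2]-w)@D,(q[:,:2]-w)@N,q[:,2]]
    for z in np.arange(.1,.185,.01):
        m=abs(o[:,2]-z)<.005
        if m.sum(): print(f,round(z,3),m.sum(),o[m,0].min().round(4),np.median(o[m,0]).round(4),o[m,0].max().round(4),o[m,1].min().round(4),o[m,1].max().round(4))
E
```

```text
scene10 0.1 45 -0.0605 -0.057 -0.0545 -0.0261 0.0271
scene10 0.11 141 -0.0658 -0.0606 -0.0559 -0.0268 0.0283
scene10 0.12 133 -0.0737 -0.0661 -0.0603 -0.0259 0.0279
scene10 0.13 28 -0.0783 -0.0732 -0.0669 -0.0264 0.0276
scene10 0.14 22 -0.0833 -0.0784 -0.0757 -0.0265 0.0272
scene10 0.15 30 -0.0901 -0.0849 -0.0794 -0.0256 0.0274
scene10 0.16 42 -0.0968 -0.091 -0.0852 -0.0258 0.0284
scene10 0.17 95 -0.1373 -0.0944 -0.0908 -0.0259 0.0273
scene10 0.18 37 -0.1401 -0.1296 -0.1218 -0.0034 0.0136
scene11 0.1 47 -0.061 -0.0572 -0.0553 -0.0254 0.0267
scene11 0.11 141 -0.0661 -0.0603 -0.0561 -0.0251 0.0267
scene11 0.12 132 -0.0734 -0.066 -0.0614 -0.0265 0.0282
scene11 0.13 25 -0.0778 -0.0735 -0.0702 -0.0263 0.0275
scene11 0.14 28 -0.0863 -0.0788 -0.0738 -0.0261 0.0272
scene11 0.15 17 -0.0922 -0.0855 -0.0808 0.0218 0.0269
scene11 0.16 20 -0.0964 -0.0922 -0.0858 -0.0018 0.0263
scene11 0.17 74 -0.0981 -0.0947 -0.091 -0.0145 0.0272
scene11 0.18 28 -0.0756 -0.0653 -0.057 -0.0022 0.0127
```

View pics/c11t.png

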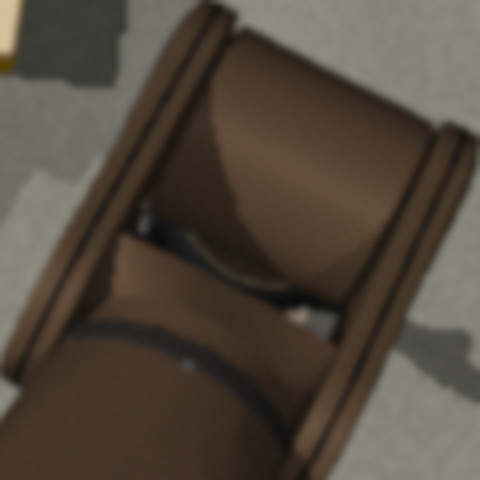

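```bash
python3 - <<'E'
from h import *
a=np.deg2rad(-19.6);D=np.array([np.cos(a),np.sin(a)]);N=np.array([-D[1],D[0]]);w=np.array([.6335,-.1915])
for f in ('scene10','scene11'):
    d=dict(np.load('pics/%s.npz'%f));P=cloud(d).reshape(-1,3)
    o=np.c_[(P[:,:2]-w)@D,(P[:,:2]-w)@N,P[:,2]]
    xc=-.135 if f=='scene10' else -.069
    m=(abs(o[:,0]-xc)<.02)&(abs(o[:,1])<.03)&(o[:,2]>.135)&(o[:,2]<.26)
    q=o[m]
    for z in np.arange(.14,.26,.01):
        k=abs(q[:,2]-z)<.005
        if k.sum(): print(f,round(z,3),k.sum(),np.r_[q[k].min(0)[:2],q[k].max(0)[:2]].round(4))
d=dict(np.load('pics/scene11.npz'))
cv2.imwrite('pics/c11z.png',cv2.resize(np.ascontiguousarray(d['img'][160:250,250:320,::-1]),None,fx=8,fy=6.6,interpolation=cv2.INTER_NEAREST))
E
```

```text
scene10 0.17 13 [-0.1417 -0.0047 -0.1231  0.0059]
scene10 0.18 67 [-0.1412 -0.0162 -0.1218  0.0136]
scene10 0.19 75 [-0.1422 -0.0181 -0.1219  0.014 ]
scene10 0.2 76 [-0.1435 -0.0162 -0.1221  0.013 ]
scene10 0.21 48 [-0.1444 -0.0267 -0.1207  0.0141]
scene10 0.22 139 [-0.1443 -0.0297 -0.1199  0.0299]
scene10 0.23 95 [-0.145  -0.0294 -0.1187  0.0299]
scene10 0.24 119 [-0.1496 -0.0296 -0.1164  0.0158]
scene10 0.25 116 [-0.1394 -0.018  -0.1152  0.0268]
scene11 0.14 151 [-0.0863 -0.028  -0.0738  0.0272]
scene11 0.15 131 [-0.0887 -0.0216 -0.0792  0.0269]
scene11 0.16 28 [-0.089  -0.008  -0.0858  0.0257]
scene11 0.17 9 [-0.0753  0.001  -0.0591  0.0066]
scene11 0.18 57 [-0.0756 -0.0085 -0.0567  0.0127]
scene11 0.19 78 [-0.0755 -0.0134 -0.0565  0.0137]
scene11 0.2 76 [-0.0751 -0.0141 -0.0567  0.0145]
scene11 0.21 40 [-0.0626 -0.0154 -0.0557  0.0123]
scene11 0.22 134 [-0.0808 -0.0297 -0.0536  0.03  ]
scene11 0.23 91 [-0.0779 -0.0297 -0.0542  0.0295]
scene11 0.24 119 [-0.081  -0.0183 -0.0507  0.0296]
scene11 0.25 102 [-0.0729 -0.019  -0.0499  0.0254]
```

View pics/c11z.png

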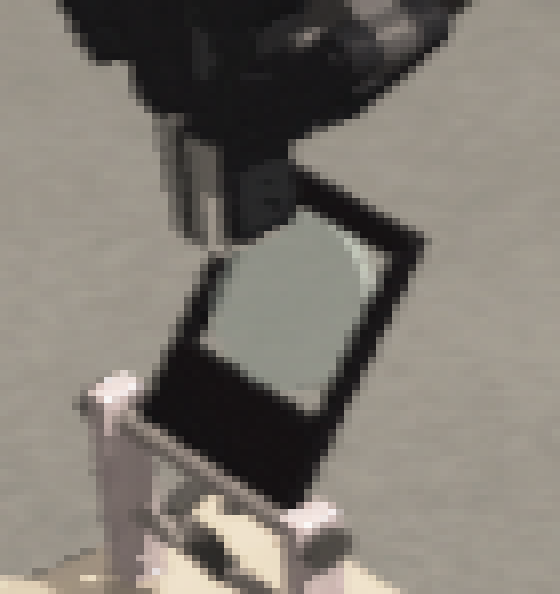

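The shut fingers' ends show at z of about 0.17, roughly 22 mm above the reported TCP. They passed just over the flap edge and the flap is still open. I'll measure that offset exactly before going back.

```bash
python3 - <<'E'
from h import *
a=np.deg2rad(-19.6);D=np.array([np.cos(a),np.sin(a)]);N=np.array([-D[1],D[0]]);w=np.array([.6335,-.1915])
for f,xc in (('scene10',-.135),('scene11',-.069)):
    d=dict(np.load('pics/%s.npz'%f));P=cloud(d).reshape(-1,3)
    o=np.c_[(P[:,:2]-w)@D,(P[:,:2]-w)@N,P[:,2]]
    m=(abs(o[:,0]-xc)<.012)&(abs(o[:,1])<.02)&(o[:,2]>.14)&(o[:,2]<.2)
    q=o[m]; print(f,np.sort(q[:,2])[:12].round(4))
# vial grasp frame: finger ends at known TCP .0473
d=dict(np.load('pics/scene8.npz'));P=cloud(d).reshape(-1,3)
o=np.c_[(P[:,:2]-w)@D,(P[:,:2]-w)@N,P[:,2]]
m=(abs(o[:,0])<.014)&(abs(o[:,1])>.0105)&(abs(o[:,1])<.03)&(o[:,2]>.045)&(o[:,2]<.12);print('grasp',np.sort(o[m][:,2])[:12].round(4))
s=ctrl.get_state();print(s['eef_pos'])
E
```

```text
scene10 [0.1697 0.1701 0.1714 0.1715 0.172  0.172  0.1723 0.1725 0.1728 0.1729
 0.1745 0.1746]
scene11 [0.1401 0.1402 0.1403 0.1403 0.1403 0.1404 0.1404 0.1404 0.1405 0.1406
 0.1408 0.1409]
grasp [0.0705 0.0707 0.0711 0.0717 0.0725 0.0731 0.0742 0.0752 0.076  0.076
 0.0763 0.0767]
[ 0.56818331 -0.16839615  0.14789805]
```

>>> play_rows(claw=[255, 255, 255, 255, 255, 255, 255, 255, 255, 255], travel=[[-0.02, 0, 0], [-0.02, 0, 0.0], [-0.02, 0, 0.02], [-0.02, 0, 0.045], [-0.02, 0, 0.068], [-0.02, 0, 0.068], [-0.005, 0, 0.068], [0.015, 0, 0.068], [0.023, 0, 0.068], [0.023, 0, 0.068]], dr=[[0, 0, 0], [0, 0, 0], [0, 0, 0], [0, 0, 0], [0, 0, 0], [0, 0, 0], [0, 0, 0], [0, 0, 0], [0, 0, 0], [0, 0, 0]])

```text
time: 19.2
eef_pos: [0.5034, -0.1453, 0.1223]
tcp_rot: [-0.696, 0.12, 0.697, 0.12]
contact_force: [0.1, 0.0, 0.5]
opening: -0.003
```

>>> play_rows(claw=[255, 255, 255, 255, 255, 255, 255, 255, 255, 255, 255, 255, 255, 255], travel=[[0, 0, -0.005], [0, 0, -0.01], [0, 0, -0.015], [0, 0, -0.02], [0, 0, -0.025], [0, 0, -0.03], [0, 0, -0.034], [0, 0, -0.038], [0, 0, -0.042], [0, 0, -0.046], [0, 0, -0.05], [0, 0, -0.054], [0, 0, -0.058], [0, 0, -0.058]], dr=[[0, 0, 0], [0, 0, 0], [0, 0, 0], [0, 0, 0], [0, 0, 0], [0, 0, 0], [0, 0, 0], [0, 0, 0], [0, 0, 0], [0, 0, 0], [0, 0, 0], [0, 0, 0], [0, 0, 0], [0, 0, 0]])

```text
time: 20.6
eef_pos: [0.5586, -0.1649, 0.1221]
tcp_rot: [-0.697, 0.12, 0.697, 0.12]
contact_force: [-2.0, 1.0, 1.8]
opening: -0.001
```

```bash
python3 - <<'E'
from h import *
d=shot('wrist','wrist12.png');s=shot('scene','scene12.png')
a=np.deg2rad(-19.6);D=np.array([np.cos(a),np.sin(a)])
w=np.array([.6335,-.1915])
delta(np.r_[w-.04*D,.125],np.deg2rad(-109.6))
b=cv2.resize(np.ascontiguousarray(s['img'][130:310,190:340,::-1]),None,fx=3,fy=3,interpolation=cv2.INTER_CUBIC)
cv2.imwrite('pics/c12.png',b)
E
```

```text
t 20.7 pos [ 0.5581 -0.1647  0.122 ] F [-2.58  1.38  2.07] op -0.001 q6 1.45
travel [-0.003, -0.0, -0.04] dr [0.001, 0.0017, 0.0008]
```

View pics/c12.png

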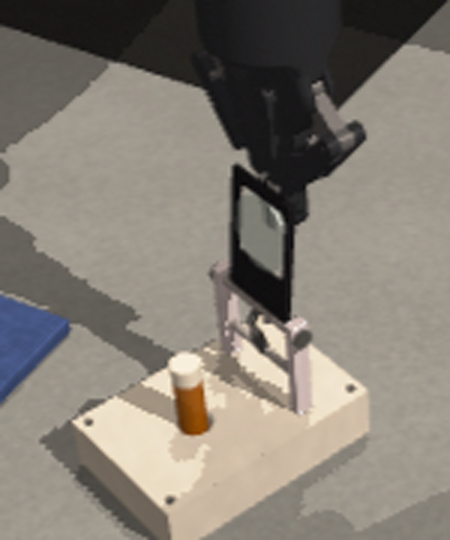

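The flap is now being pushed and stands about upright, at about 3 N. I'll continue gently.

>>> play_rows(claw=[255, 255, 255, 255, 255, 255, 255, 255, 255, 255], travel=[[0, 0, -0.003], [0, 0, -0.006], [0, 0, -0.009], [0, 0, -0.012], [0, 0, -0.015], [0, 0, -0.018], [0, 0, -0.021], [0, 0, -0.024], [0, 0, -0.027], [0, 0, -0.03]], dr=[[0, 0, 0], [0, 0, 0], [0, 0, 0], [0, 0, 0], [0, 0, 0], [0, 0, 0], [0, 0, 0], [0, 0, 0], [0, 0, 0], [0, 0, 0]])

```text
time: 21.7
eef_pos: [0.5867, -0.1749, 0.1217]
tcp_rot: [-0.696, 0.12, 0.697, 0.12]
contact_force: [-1.4, 0.3, -0.1]
opening: -0.0
```

```bash
python3 - <<'E'
from h import *
s=shot('scene','scene13.png')
a=np.deg2rad(-19.6);D=np.array([np.cos(a),np.sin(a)])
w=np.array([.6335,-.1915])
delta(np.r_[w-.04*D,.125],np.deg2rad(-109.6))
b=cv2.resize(np.ascontiguousarray(s['img'][130:310,190:340,::-1]),None,fx=3,fy=3,interpolation=cv2.INTER_CUBIC)
cv2.imwrite('pics/c13.png',b)
E
```

```text
t 21.75 pos [ 0.5873 -0.1752  0.122 ] F [-0.8   0.56 -0.53] op 0.0 q6 1.456
travel [-0.003, -0.0001, -0.009] dr [0.0009, 0.0003, 0.0007]
```

View pics/c13.png

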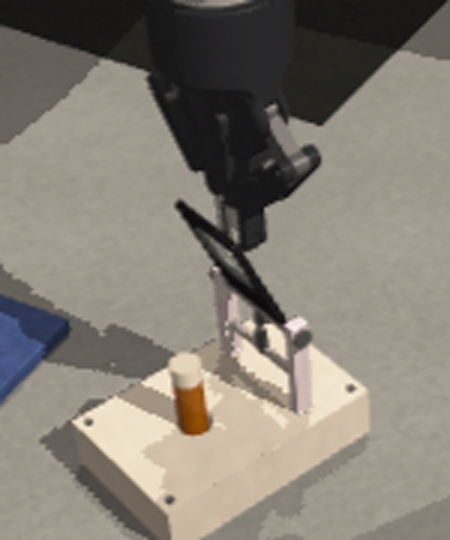

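The force is nearly zero, so the flap is close to the snap. I'll creep forward in small steps.

>>> play_rows(claw=[255, 255, 255, 255], travel=[[0, 0, -0.0015], [0, 0, -0.003], [0, 0, -0.0045], [0, 0, -0.005]], dr=[[0, 0, 0], [0, 0, 0], [0, 0, 0], [0, 0, 0]])

```text
time: 22.15
eef_pos: [0.5925, -0.1771, 0.1223]
tcp_rot: [0.697, -0.12, -0.696, -0.12]
contact_force: [0.1, -0.8, 0.5]
opening: -0.003
```

```bash
python3 - <<'E'
from h import *
s=shot('scene','scene14.png')
a=np.deg2rad(-19.6);D=np.array([np.cos(a),np.sin(a)])
w=np.array([.6335,-.1915])
delta(np.r_[w-.04*D,.125],np.deg2rad(-109.6))
b=cv2.resize(np.ascontiguousarray(s['img'][130:310,190:340,::-1]),None,fx=3,fy=3,interpolation=cv2.INTER_CUBIC)
cv2.imwrite('pics/c14.png',b)
E
```

```text
t 22.2 pos [ 0.5925 -0.1771  0.1223] F [-0.35  0.35  0.02] op -0.0 q6 1.457
travel [-0.0027, -0.0001, -0.0035] dr [0.0009, -0.0009, 0.0006]
```

View pics/c14.png

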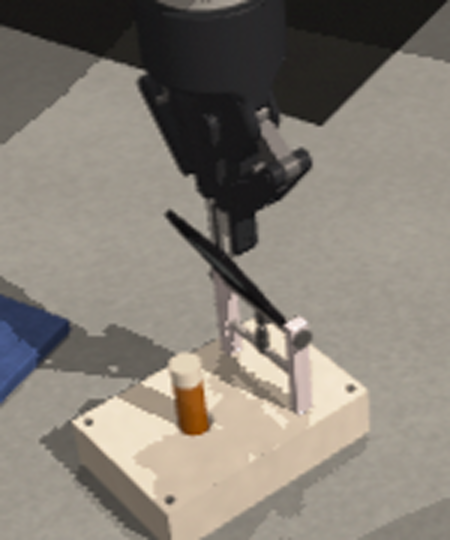

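>>> play_rows(claw=[255, 255, 255, 255, 255], travel=[[0, 0, -0.0015], [0, 0, -0.0025], [0, 0, -0.0025], [0, 0, -0.0025], [0, 0, -0.0025]], dr=[[0, 0, 0], [0, 0, 0], [0, 0, 0], [0, 0, 0], [0, 0, 0]])

```text
time: 22.7
eef_pos: [0.5948, -0.1779, 0.1223]
tcp_rot: [0.697, -0.12, -0.696, -0.12]
contact_force: [-0.1, -0.7, -0.2]
opening: -0.0
```

```bash
python3 - <<'E'
from h import *
s=shot('scene','scene15.png')
a=np.deg2rad(-19.6);D=np.array([np.cos(a),np.sin(a)])
w=np.array([.6335,-.1915])
delta(np.r_[w-.04*D,.125],np.deg2rad(-109.6))
b=cv2.resize(np.ascontiguousarray(s['img'][130:310,190:340,::-1]),None,fx=3,fy=3,interpolation=cv2.INTER_CUBIC)
cv2.imwrite('pics/c15.png',b)
E
```

```text
t 22.75 pos [ 0.5948 -0.1779  0.1223] F [ 0.22 -0.31  0.2 ] op 0.004 q6 1.457
travel [-0.0027, -0.0002, -0.001] dr [0.0008, -0.0009, 0.0006]
```

View pics/c15.png

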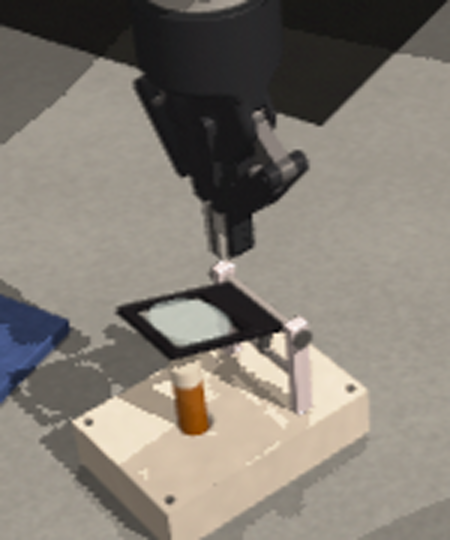

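The flap sprang over by itself and the fingers have stopped above it. I'll retreat upwards, let it settle and check.

>>> play_rows(claw=[255, 255, 255, 255, 255, 255, 255, 255, 255, 255, 255, 255], travel=[[-0.01, 0, 0.0], [-0.03, 0, 0.0], [-0.06, 0, 0.0], [-0.09, 0, 0.01], [-0.11, 0, 0.03], [-0.12, 0, 0.05], [-0.12, 0, 0.07], [-0.12, 0, 0.09], [-0.12, 0, 0.09], [-0.12, 0, 0.09], [-0.12, 0, 0.09], [-0.12, 0, 0.09]], dr=[[0, 0, 0], [0, 0, 0], [0, 0, 0], [0, 0, 0], [0, 0, 0], [0, 0, 0], [0, 0, 0], [0, 0, 0], [0, 0, 0], [0, 0, 0], [0, 0, 0], [0, 0, 0]])

```text
time: 23.95
eef_pos: [0.5105, -0.1481, 0.2422]
tcp_rot: [0.697, -0.12, -0.696, -0.12]
contact_force: [-0.7, -0.5, -0.2]
opening: 0.003
```

```bash
python3 - <<'E'
from h import *
s=shot('scene','scene16.png'); w=shot('wrist','wrist16.png')
a=np.deg2rad(-19.6);D=np.array([np.cos(a),np.sin(a)]);N=np.array([-D[1],D[0]]);c=np.array([.6335,-.1915])
for n,d in(('scene',s),('wrist',w)):
    P=cloud(d); o=np.stack([(P[...,:2]-c)@D,(P[...,:2]-c)@N,P[...,2]],-1)
    m=(d['img'].max(2)<60)&(abs(o[...,1])<.03)&(o[...,0]>-.055)&(o[...,0]<.05)&(o[...,2]>.08)&(o[...,2]<.12); q=o[m]
    if len(q): print(n,m.sum(),'x',q[:,0].min(),q[:,0].max(),'z fit',np.polyfit(q[:,0],q[:,2],1),'zmed',np.median(q[:,2]))
st=ctrl.get_state();print(st['time'],st['eef_pos'],st['contact_force'])
b=cv2.resize(np.ascontiguousarray(s['img'][130:400,190:500,::-1]),None,fx=2.2,fy=2.2,interpolation=cv2.INTER_CUBIC)
cv2.imwrite('pics/c16.png',b)
E
```

```text
scene 529 x -0.053133312438241945 0.029147760611675993 z fit [-0.00905759  0.09905616] zmed 0.09941324114151873
wrist 3729 x -0.052901561429098604 0.016738629049890024 z fit [-0.00102594  0.09968395] zmed 0.09970989374487454
24.05 [ 0.51025821 -0.14801248  0.24198328] [ 0.00368147 -0.13887828 -0.4731013 ]
```

View pics/c16.png

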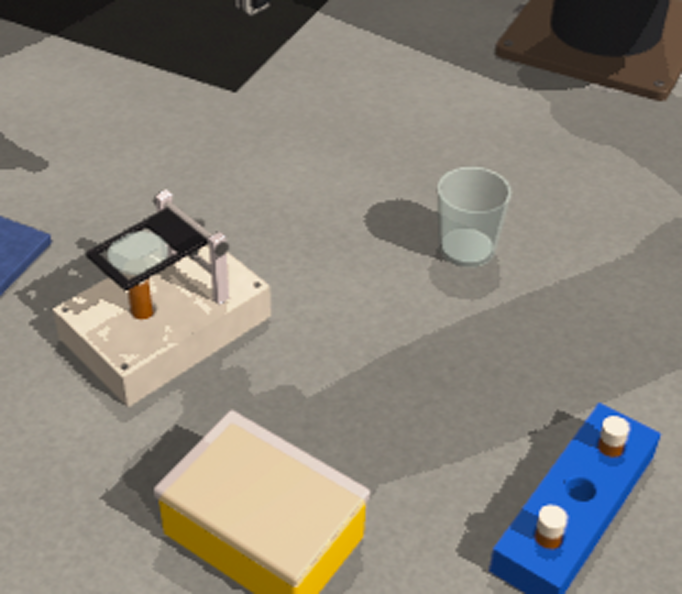

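View pics/wrist16.png

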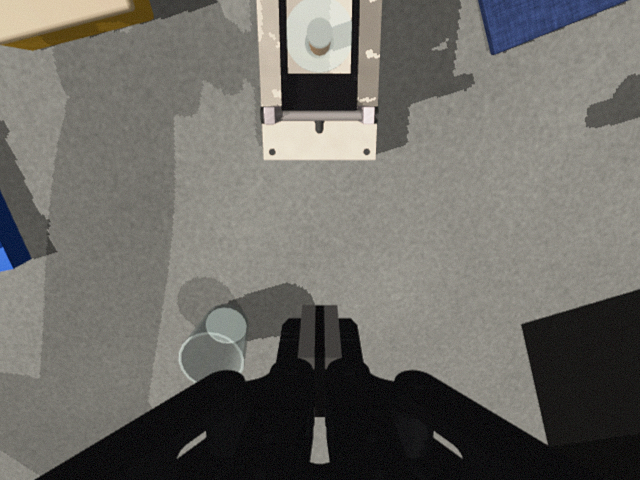

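The flap lies level over the vial: its top is at about 0.0995 m with a slope under 0.01. The bystanders look undisturbed and the robot is clear.

```bash
python3 -c "
from h import *
print(ctrl.sign_off())"
```

```text
the job is handed in; nothing more can be done
None
```

The tall vial is in the well and pressed home, and the lens flap has sprung over by itself to lie level above it. I handed the job in at about 24 s.

- **Press:** I held the vial against the stop at a steady 8–10 N, and the highest reading was 10.0 N. The tool stopped moving while the force climbed. The vial's underside is about 22 mm below the mouth, within the stated 16–26 mm. I judged "home" from force and position, because the plate itself cannot be seen.
- **Side force:** during the press the vial leaned on the well wall with about 3.4 N. I eased the tool back and it dropped to about 1.5 N.
- **Flap:** I pushed it from behind at about 3 N to just past the snap point, stopped, and it closed without the fingers riding it. The last images show it level, with its top at about 99.5 mm (slope below 0.01) and the vial upright beneath it.
- **First push missed:** the shut fingertips measured about 22 mm above the reported tool point, so that push passed just over the flap's edge. The flap did not move and no contact force showed. I backed off, lowered the tool and repeated it.
- **Bystanders:** the short vials, tip box and beaker look undisturbed, as does what the last images show of the notebook. At hand-in the robot was clear of everything, with contact force near zero.

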